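# Pack the ordered colour and put the rest by its sample

## Task

The beaded sample stand on the yellow mat shows the colour of today's order. Lay every gift box of that colour flat in the packing rack, and then press the red lever down until its catch holds it, so that the keeper bar stays down over them; when it is down, stand the green ready marker upright on the bench directly in front of the middle of the rack, on the robot's side, a few centimetres from its front edge. Set every box of the other colour flat on the bench in one straight row directly to the left (as the robot sees it) of that colour's own sample stand, square with the stand and within 30 cm of it, and leave the glue, mug and tape where they are.

Things in the scene. Friction and masses are not known exactly. Their poses are not given: they have to be found in the camera images.
- box_t1: small turquoise gift box, 40 mm (its x) by 60 mm (its y) by 30 mm high, 60 g, with a white band and a dark coin on its lid; origin at the centre of its underside, z up; at the start it lies flat on the bench, turned by up to 0.6 rad. May be absent (None)
- box_t2: small turquoise gift box, 40 mm (its x) by 60 mm (its y) by 30 mm high, 60 g, with a white band and a dark coin on its lid; origin at the centre of its underside, z up; at the start it lies flat on the bench, turned by up to 0.6 rad. May be absent (None)
- box_t3: small turquoise gift box, 40 mm (its x) by 60 mm (its y) by 30 mm high, 60 g, with a white band and a dark coin on its lid; origin at the centre of its underside, z up; at the start it lies flat on the bench, turned by up to 0.6 rad. May be absent (None)
- box_n1: small navy blue gift box, 40 mm (its x) by 60 mm (its y) by 30 mm high, 60 g, with a white band and a dark coin on its lid; origin at the centre of its underside, z up; at the start it lies flat on the bench, turned by up to 0.6 rad. May be absent (None)
- box_n2: small navy blue gift box, 40 mm (its x) by 60 mm (its y) by 30 mm high, 60 g, with a white band and a dark coin on its lid; origin at the centre of its underside, z up; at the start it lies flat on the bench, turned by up to 0.6 rad. May be absent (None)
- box_n3: small navy blue gift box, 40 mm (its x) by 60 mm (its y) by 30 mm high, 60 g, with a white band and a dark coin on its lid; origin at the centre of its underside, z up; at the start it lies flat on the bench, turned by up to 0.6 rad. May be absent (None)
- stand_t: sample stand, fixed to the bench: white base 50 x 50 mm, 12 mm high, with a turquoise beaded post, 52 mm across, 67 mm high in all; origin at the centre of its underside, x points away from the robot, y to the robot's left (turned by up to 0.12 rad)
- stand_n: sample stand, fixed to the bench: white base 50 x 50 mm, 12 mm high, with a navy blue beaded post, 52 mm across, 67 mm high in all; origin at the centre of its underside, x points away from the robot, y to the robot's left (turned by up to 0.12 rad)
- order_mat: flat round yellow mat, 90 mm across, 2 mm thick, with one of the two stands on it (the stand's origin lies at the mat's centre); the other stand is at the right of the bench with free bench to its left
- rack: fixed plywood tray, 134 (x, away from robot) x 250 mm (y, robot's left) outside, 124 x 240 inside, floor 6 and rim 15 mm up; origin under its centre at bench height. A metal keeper bar stands open on its far edge, to 125 mm high; the lever swings it over the middle, 41 mm up. Lever beside the left end, in the plane y = 165 mm, a 70 mm high catch post between it and the tray
- lever_pad (a point): centre of the top of the lever's red pad (34 x 26 mm), the lever's end nearest the robot, 95 mm from the hinge (along the rack's y, through x = 50, z = 50 mm in the rack's frame). Pad centre in the rack's frame: about (-24, 165, 109) mm up, (-45, 165, 57) mm fully down
- lever (a joint): angle of the sprung lever in rad: 0 up, 0.60 hard stop fully down; pushed past about 0.5 (about 10 N on the pad) a sprung ball catch snaps over it and holds it at about 0.59; let go earlier it springs back up
- marker: upright ready marker: black round foot 44 mm across, 12 mm high, with a green round stem 22 mm across, 65 mm high in all; origin at the centre of its underside
- glue: white glue bottle, 48 mm across, 130 mm high, not part of the job; origin at the centre of its underside
- mug: blue mug, 76 mm across, 90 mm high, not part of the job; origin at the centre of its underside
- tape: orange roll of tape lying flat, 90 mm across, 35 mm high, not part of the job; origin at the centre of its underside
Mind the look-alikes: they are no part of the job. What is shaped like the stand_t but orange is not meant. Leave any pink look-alike of the box_t3 alone.

How it is judged (in metres and radians):
On the way, in this order (a step that is already met when the one before it is completed fails the run):
1. every box of the ordered colour lies flat in the rack (((horizontal distance between stand_t and order_mat below 0.05 m and x of box_t1 in the frame of rack between -0.05 and 0.05 m and y of box_t1 in the frame of rack between -0.105 and 0.105 m and z of each of box_t1, box_t2, box_t3 in the frame of rack below 0.013 m and angle between each of box_t1, box_t2, box_t3's own z axis and vertical below 0.12 rad and x of box_t2 in the frame of rack between -0.05 and 0.05 m and y of box_t2 in the frame of rack between -0.105 and 0.105 m and x of box_t3 in the frame of rack between -0.05 and 0.05 m and y of box_t3 in the frame of rack between -0.105 and 0.105 m) or (horizontal distance between stand_n and order_mat below 0.05 m and x of box_n1 in the frame of rack between -0.05 and 0.05 m and y of box_n1 in the frame of rack between -0.105 and 0.105 m and z of each of box_n1, box_n2, box_n3 in the frame of rack below 0.013 m and angle between each of box_n1, box_n2, box_n3's own z axis and vertical below 0.12 rad and x of box_n2 in the frame of rack between -0.05 and 0.05 m and y of box_n2 in the frame of rack between -0.105 and 0.105 m and x of box_n3 in the frame of rack between -0.05 and 0.05 m and y of box_n3 in the frame of rack between -0.105 and 0.105 m))), for 0.2 s.
2. the lever is held down by its catch, not touched by the robot (value of joint lever above 0.54 rad and contact force between the fingers and lever below 0.3 N), for 0.5 s.
3. after that, the ready marker stands in front of the rack, released (x of marker in the frame of rack between -0.15 and -0.08 m and y of marker in the frame of rack between -0.03 and 0.03 m and height (world z) of marker below 0.008 m and angle between marker's own z axis and vertical below 0.12 rad and contact force between the fingers and marker below 0.3 N), for 0.3 s.
At the end, for the whole second after the job is handed in: Mat-coloured boxes flat on the rack floor; lever above 0.54; other boxes flat, left of their stand: within 20 mm of its y axis, 40-300 mm along it, square to 0.22 rad; marker upright in front of the rack: 13-83 mm from foot centre to front edge, within 30 mm of its middle; all at rest (((horizontal distance between stand_t and order_mat below 0.05 m and x of box_t1 in the frame of rack between -0.05 and 0.05 m and y of box_t1 in the frame of rack between -0.105 and 0.105 m and z of each of box_t1, box_t2, box_t3 in the frame of rack below 0.013 m and angle between each of box_t1, box_t2, box_t3's own z axis and vertical below 0.12 rad and x of box_t2 in the frame of rack between -0.05 and 0.05 m and y of box_t2 in the frame of rack between -0.105 and 0.105 m and x of box_t3 in the frame of rack between -0.05 and 0.05 m and y of box_t3 in the frame of rack between -0.105 and 0.105 m) or (horizontal distance between stand_n and order_mat below 0.05 m and x of box_n1 in the frame of rack between -0.05 and 0.05 m and y of box_n1 in the frame of rack between -0.105 and 0.105 m and z of each of box_n1, box_n2, box_n3 in the frame of rack below 0.013 m and angle between each of box_n1, box_n2, box_n3's own z axis and vertical below 0.12 rad and x of box_n2 in the frame of rack between -0.05 and 0.05 m and y of box_n2 in the frame of rack between -0.105 and 0.105 m and x of box_n3 in the frame of rack between -0.05 and 0.05 m and y of box_n3 in the frame of rack between -0.105 and 0.105 m)) and ((horizontal distance between stand_t and order_mat below 0.05 m and x of box_n1 in the frame of stand_n between -0.02 and 0.02 m and y of box_n1 in the frame of stand_n between 0.04 and 0.3 m and height (world z) of each of box_n1, box_n2, box_n3 below 0.008 m and angle between each of box_n1, box_n2, box_n3's own z axis and vertical below 0.12 rad and (angle between the x axis of box_n1 and the x axis of stand_n, either way round below 0.22 rad or angle between the x axis of box_n1 and the y axis of stand_n, either way round below 0.22 rad) and x of box_n2 in the frame of stand_n between -0.02 and 0.02 m and y of box_n2 in the frame of stand_n between 0.04 and 0.3 m and (angle between the x axis of box_n2 and the x axis of stand_n, either way round below 0.22 rad or angle between the x axis of box_n2 and the y axis of stand_n, either way round below 0.22 rad) and x of box_n3 in the frame of stand_n between -0.02 and 0.02 m and y of box_n3 in the frame of stand_n between 0.04 and 0.3 m and (angle between the x axis of box_n3 and the x axis of stand_n, either way round below 0.22 rad or angle between the x axis of box_n3 and the y axis of stand_n, either way round below 0.22 rad)) or (horizontal distance between stand_n and order_mat below 0.05 m and x of box_t1 in the frame of stand_t between -0.02 and 0.02 m and y of box_t1 in the frame of stand_t between 0.04 and 0.3 m and height (world z) of each of box_t1, box_t2, box_t3 below 0.008 m and angle between each of box_t1, box_t2, box_t3's own z axis and vertical below 0.12 rad and (angle between the x axis of box_t1 and the x axis of stand_t, either way round below 0.22 rad or angle between the x axis of box_t1 and the y axis of stand_t, either way round below 0.22 rad) and x of box_t2 in the frame of stand_t between -0.02 and 0.02 m and y of box_t2 in the frame of stand_t between 0.04 and 0.3 m and (angle between the x axis of box_t2 and the x axis of stand_t, either way round below 0.22 rad or angle between the x axis of box_t2 and the y axis of stand_t, either way round below 0.22 rad) and x of box_t3 in the frame of stand_t between -0.02 and 0.02 m and y of box_t3 in the frame of stand_t between 0.04 and 0.3 m and (angle between the x axis of box_t3 and the x axis of stand_t, either way round below 0.22 rad or angle between the x axis of box_t3 and the y axis of stand_t, either way round below 0.22 rad))) and value of joint lever above 0.54 rad and x of marker in the frame of rack between -0.15 and -0.08 m and y of marker in the frame of rack between -0.03 and 0.03 m and height (world z) of marker below 0.008 m and angle between marker's own z axis and vertical below 0.12 rad and linear speed of each of box_t1, box_t2, box_t3, box_n1, box_n2, box_n3, marker below 0.02 m/s); the robot touches nothing.
It fails at once if the glue is pushed away or tipped (distance of glue from where it was at the start of the episode above 0.03 m or angle between glue's own z axis and vertical above 0.4 rad).
It fails at once if the mug is pushed away or tipped (distance of mug from where it was at the start of the episode above 0.03 m or angle between mug's own z axis and vertical above 0.4 rad).
It fails at once if the tape is pushed away or tipped (distance of tape from where it was at the start of the episode above 0.03 m or angle between tape's own z axis and vertical above 0.4 rad).
Of box_t1, box_t2, box_t3, box_n1, box_n2, box_n3 only 5 to 6 are there at a start; the rules pass over those that are not, and their reading is None.
At some moment in a run one of box_t1, box_t2, box_t3, box_n1, box_n2, box_n3 may be knocked a few centimetres aside while the robot is not near it.
It also fails if it takes over 210 s, if anything falls off the work surface, if the arm or the gripper's body presses on something with over 40 N, if the wrist force passes 120 N, or if a joint passes its speed limit or range.

## Robot

A 6-joint arm with a two-finger parallel gripper is mounted at the origin on the work surface. World frame = base frame: x ahead of the robot, y to its left, z up, the work surface at z = 0. Lengths are in mm, angles in rad, forces in N, time in s.
With the tool pointing down it reaches from about 350 to 975 mm from the base axis. Payload 4.9 kg.
Tool frame: the origin (TCP) lies midway between the tips of the shut fingers; the grasp point (between the pads) lies behind it (r.pinch_z is the z of the grasp point in the tool frame, in mm); z points along the fingers, y is the direction in which the jaws open and shut (so a half turn about z gives the same grasp; the last joint's range is limited). The gripper opens to 85 mm and grips with 20 to 120 N. Pads are 22 mm wide; open, the fingers measure 114 mm over their backs; the gripper's body (76 mm by 85 mm) begins 54 mm behind the grasp point. The pads swing forward as they close: fully open they stand 13 mm farther back than shut.
Start: joints at [-1.355, 0.053, 1.613, -0, 1.476, -0.119], TCP at [205.357, -590.28, 231.304] pointing down, gripper open.
Joint ranges: [-3.01, 3.01], [-1.01, 2.22], [0.06, 2.58], [-1.02, 4.17], [0.09, 2.62], [-3.14, 3.14]. Speed limits (rad/s): [2.57, 2.57, 3.14, 3.14, 3.14, 3.14].

## Interface

Orientations are given as a unit quaternion [x, y, z, w].
In Python, from cell import r, optics, job gives the robot as it stands. The module is installed in compiled form; this text tells all that it offers. Calls block until the motion is done:
- r.goto(position, orientation): joint-space move of the TCP to a pose.
- r.line_to(position, attitude=None, feed=150, force_limit=None): straight line of the TCP; attitude=None keeps the orientation; feed is the mean speed in mm/s. With force_limit (N) it stops when the force on the tool has changed by that much, and returns True; else False.
- r.set_joints(angles): joint-space move.
- r.grip(opening, effort=None): finger opening in mm; effort is the grip in N (None keeps the last); returns when the fingers have stopped.
- r.dwell(seconds).
- r.inverse_kinematics(position, orientation): joint angles nearest the present ones, or None.
- optics.get_image(name): name is "scene" or "side" or "wrist"; returns a dict with "img" (420x560x3 uint8, blue, green, red), "fx", "fy", "cx", "cy" (pixels), "rvec" (rotation vector, rad) and "tvec" (3), from world to camera coordinates, as OpenCV has them. Camera axes: x right, y down, z forward; pixel columns grow to the right and rows downward; lengths in mm; the calibration is good to about 2 mm. A picture is of the moment at which its call begins. There is no depth.
A pose or a line that the arm cannot do raises r.IKError and nothing moves.
- job.sign_off(): hands the job in, once; it reports no verdict.
Trained networks look in the newest picture that a camera, given by its name, has taken for a name from the list of things; names that differ only in an ending like _2 or _b are one class to them, and where a whole thing is asked for, a point or a joint stands for the part that bears it (a point fixed in the world has none). Each returns a list of dicts, best first, with "confidence" (0 to 1); they miss things now and then, are a little off and sometimes report something else, mostly with a low value. They report only what shows in the picture. A call takes as long as a camera call. They do not tell look-alikes from the thing itself.
- optics.outline_of(label, camera): "region" (420x560 bool, what is visible of it) and "box" ([left, top, width, height] in pixels, round what is visible of it).
Readings, each from a call of its own:
- r.get_clock(): time.
- r.get_q(): joint angles.
- r.get_joint_velocities(): joint speeds.
- r.get_joint_torque(): joint torques, N m.
- r.get_position(): TCP position.
- r.get_tcp_rot(): TCP orientation.
- r.get_ft_force(): force on the tool from outside, world axes, zero at the start.
- r.get_wrist_torque(): the same for the moment, N m.
- r.get_opening(): finger opening in mm.
Only numpy, scipy, OpenCV 4.12 (cv2) and the standard library are available. Lean on these libraries where they do the work, as an engineer would, in place of code of your own. Each camera call takes 0.05 s, during which the arm holds its last target.

## Working session

There is one attempt and no reset: what is moved stays moved. The work goes in short steps, each a Python script; the robot and the scene stay as the last script left them, time stands still between calls to the robot, and variables do not carry over. Pictures are saved under pics/ and viewed, and the job is handed in when it is done.

```bash
mkdir -p pics; ls; python3 - <<'E'
from cell import r, optics, job
import cv2
for n in ("scene","side","wrist"):
    d=optics.get_image(n); cv2.imwrite(f"pics/{n}0.png",d["img"])
    print(n,d["fx"],d["fy"],d["cx"],d["cy"],d["rvec"],d["tvec"])
print(r.get_clock(),r.get_tcp_rot(),r.pinch_z,r.get_opening())
E
```

```text
pics
scene 504.1063093239341 504.1063093239341 283.2874976434074 215.09721733806836 [ 1.67194718  2.05898366 -0.70080978] [ 115.4511897  -409.50367879 2019.32014395]
side 418.0401409605357 418.0401409605357 279.1667065794527 200.25890727256274 [ 0.2048333  -2.73455407  1.4410875 ] [ 559.62690506  160.93511102 1290.89808731]
wrist 308.15449500007605 308.15449500007605 277.9638660922781 205.7656355182807 [-2.34516415  1.66529232  0.26443829] [-623.59182433  -40.62998429  379.21790611]
0.15 [ 9.86022664e-01  1.66609431e-01 -4.29324792e-05 -7.75245390e-04] -18.700000000000003 85.46631549438641
```

View pics/scene0.png

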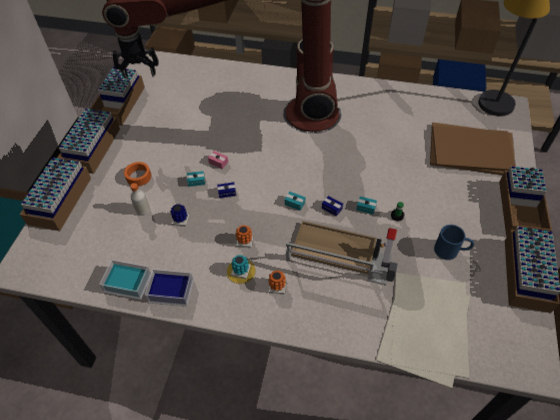

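View pics/side0.png

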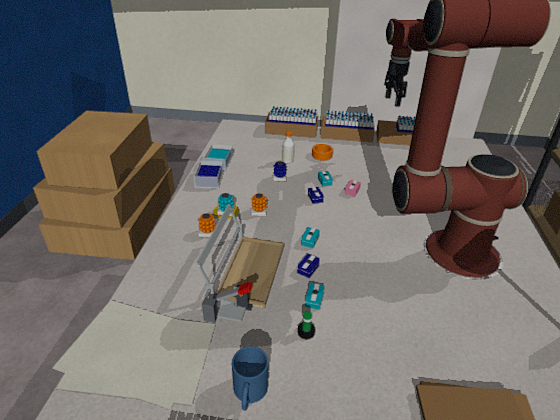

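View pics/wrist0.png

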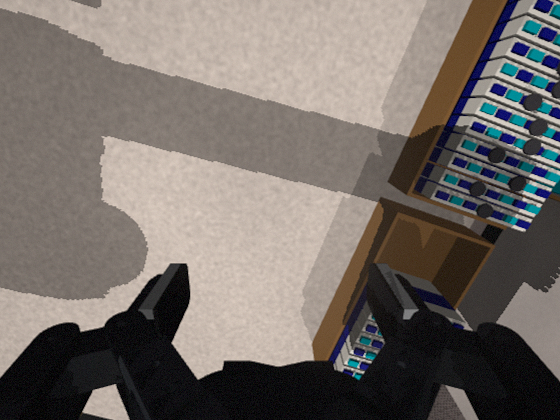

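The turquoise stand at scene (240,268) sits on the mat, so the order is turquoise, with boxes at (196,178), (295,200) and (367,205). The navy boxes are at (227,189) and (332,205), and the navy stand is at (179,213). Leave alone the pink box (218,159) and the orange stands (244,235) and (277,280). The marker is at (398,212) and the red pad at (391,234).

```bash
cat > h.py <<'E'
from cell import r, optics, job
import cv2, numpy as np
from scipy.spatial.transform import Rotation as R
def cam(d):
    K=np.array([[d["fx"],0,d["cx"]],[0,d["fy"],d["cy"]],[0,0,1]])
    Rm=cv2.Rodrigues(np.array(d["rvec"],float))[0]; t=np.array(d["tvec"],float)
    return K,Rm,t
def toplane(d,uv,z):
    K,Rm,t=cam(d); C=-Rm.T@t
    uv=np.atleast_2d(np.array(uv,float))
    rays=(Rm.T@np.linalg.inv(K)@np.c_[uv,np.ones(len(uv))].T).T
    s=(z-C[2])/rays[:,2]
    return C+rays*s[:,None]
def proj(d,P):
    K,Rm,t=cam(d); p=(Rm@np.atleast_2d(np.array(P,float)).T).T+t
    q=(K@p.T).T; return q[:,:2]/q[:,2:]
def down(phi):
    # tool pointing down; jaw axis (tool y) at world angle phi
    y=np.array([np.cos(phi),np.sin(phi),0]); z=np.array([0,0,-1.]); x=np.cross(y,z)
    return R.from_matrix(np.c_[x,y,z]).as_quat()
E
python3 - <<'E'
from h import *
d=optics.get_image("scene")
for l in ["box_t1","box_n1","stand_t","stand_n","order_mat","rack","lever_pad","marker","glue","mug","tape"]:
    for o in optics.outline_of(l,"scene"):
        m=o["region"]; v,u=np.nonzero(m); c=(u.mean(),v.mean())
        print(l,round(o["confidence"],2),o["box"],np.round(c,1),toplane(d,c,15)[0].round(0), d["img"][m].mean(0).round(0))
d=optics.get_image("wrist"); K,Rm,t=cam(d); C=-Rm.T@t
T=R.from_quat(r.get_tcp_rot()).as_matrix(); print("cam in tool",T.T@(C-r.get_position()), (Rm@T).round(3))
E
```

```text
box_t1 0.82 [184.9, 171.3, 22.0, 12.8] [195.5 179.1] [ 443. -342.   15.] [96. 94. 55.]
box_t1 0.73 [357.8, 199.1, 14.8, 12.8] [366.3 205. ] [438. 264.  15.] [86. 84. 47.]
box_t1 0.72 [209.8, 156.6, 16.6, 12.4] [216.9 159.6] [ 337. -295.   15.] [ 88.  78. 120.]
box_t1 0.68 [282.8, 194.7, 23.7, 14.4] [294.9 201. ] [470.  23.  15.] [95. 93. 53.]
box_t1 0.48 [385.2, 227.3, 12.5, 40.6] [388.5 248.3] [600. 352.  15.] [67. 67. 93.]
box_n1 0.81 [217.9, 182.0, 21.5, 15.6] [226.2 190.5] [ 472. -221.   15.] [78. 49. 51.]
box_n1 0.73 [323.3, 195.9, 18.9, 21.2] [332.1 206.1] [466. 151.  15.] [73. 42. 44.]
stand_t 0.88 [241.3, 225.3, 10.6, 21.8] [244.2 236.9] [ 650. -110.   15.] [ 49.  70. 109.]
stand_t 0.85 [171.4, 201.2, 19.6, 22.7] [179.2 215.4] [ 609. -346.   15.] [73. 51. 53.]
stand_t 0.83 [268.8, 270.4, 19.4, 26.3] [277.3 282.7] [794.  32.  15.] [ 50.  71. 109.]
stand_t 0.67 [229.3, 254.9, 23.2, 25.0] [240. 267.] [763. -94.  15.] [86. 87. 55.]
stand_n 0.88 [241.3, 225.3, 10.6, 21.8] [244.2 236.9] [ 650. -110.   15.] [ 49.  70. 109.]
stand_n 0.85 [171.4, 201.2, 19.6, 22.7] [179.2 215.4] [ 609
[... 223 characters left out ...]
265.9, 30.6, 14.8] [240.8 275. ] [790. -84.  15.] [ 43.  97. 115.]
rack 0.83 [286.1, 222.0, 108.8, 61.6] [345.8 250.7] [637. 220.  15.] [65. 78. 91.]
lever_pad 0.5 [383.6, 228.6, 19.4, 39.1] [388.6 246.6] [593. 352.  15.] [65. 65. 94.]
marker 0.58 [395.0, 205.2, 9.7, 16.3] [398. 213.] [451. 372.  15.] [26. 36. 24.]
marker 0.16 [225.5, 266.1, 28.7, 14.8] [242.9 274.9] [789. -78.  15.] [ 42. 100. 119.]
mug 0.7 [434.8, 224.6, 37.8, 36.1] [451.4 242.2] [535. 548.  15.] [45. 35. 27.]
tape 0.92 [123.0, 160.5, 27.4, 23.6] [137.2 173.8] [ 461. -556.   15.] [ 34.  65. 122.]
cam in tool [  78.29931115   -0.45579156 -141.98692016] [[ 0.001  1.     0.   ]
 [-0.952  0.001 -0.307]
 [-0.307  0.     0.952]]
```

```bash
python3 - <<'E'
from h import *
import pickle
out={}
for i,(x,y) in enumerate([(500,-280),(480,120),(600,250)]):
    r.goto([x,y,330],down(-np.pi/2)); 
    d=optics.get_image("wrist"); cv2.imwrite(f"pics/w1_{i}.png",d["img"])
    d["o"]={l:optics.outline_of(l,"wrist") for l in ["box_t1","box_n1","stand_n","rack","marker","lever_pad"]}
    out[i]=d
    for l in d["o"]:
        for o in d["o"][l]: print(i,l,round(o["confidence"],2),np.round(o["box"]))
pickle.dump(out,open("w1.pkl","wb")); print(r.get_clock(),r.get_q())
E
```

```text
0 box_t1 0.92 [296. 178.  44.  41.]
0 box_t1 0.82 [264. 245.  41.  38.]
0 box_t1 0.78 [ 54. 169.  54.  34.]
0 box_n1 0.95 [  0. 168.  25.  38.]
0 stand_n 0.78 [112.  15.  60.  55.]
0 stand_n 0.6 [299.  53.  46.  43.]
0 rack 0.89 [  1.   0.  50. 127.]
1 box_t1 0.97 [161. 173.  46.  35.]
1 box_t1 0.88 [321. 153.  47.  37.]
1 box_t1 0.77 [500. 234.  55.  37.]
1 box_t1 0.58 [ 51.   1. 292. 113.]
1 box_t1 0.54 [549. 176.  10.  30.]
1 box_t1 0.17 [471. 150.  62.  42.]
1 box_n1 0.92 [231. 151.  50.  43.]
1 box_n1 0.77 [476. 148.  58.  42.]
1 box_n1 0.29 [551. 176.   9.  26.]
1 stand_n 0.95 [422.   1.  65.  52.]
1 stand_n 0.18 [53.  0. 47. 77.]
1 rack 0.64 [ 50.   1. 297. 113.]
1 rack 0.29 [320. 153.  49.  37.]
1 marker 0.77 [ 82. 163.  52.  32.]
1 lever_pad 0.7 [50.  0. 51. 76.]
2 box_t1 0.93 [251. 243.  38.  35.]
2 box_t1 0.65 [397. 228.  48.  32.]
2 box_n1 0.79 [315. 224.  46.  40.]
2 box_n1 0.76 [538. 228.  21.  35.]
2 stand_n 0.83 [422.   0.  64.  34.]
2 stand_n 0.82 [505.   7.  53.  48.]
2 stand_n 0.78 [497. 105.  61.  37.]
2 rack 0.71 [174.  43. 308. 152.]
2 marker 0.84 [185. 236.  36.  35.]
2 lever_pad 0.92 [181.  97.  36.  87.]
5.6917 [ 2.79465032e-01  7.02324474e-02  1.43109440e+00 -9.04811932e-05
  1.63927532e+00  1.85114961e+00]
```

View pics/w1_0.png

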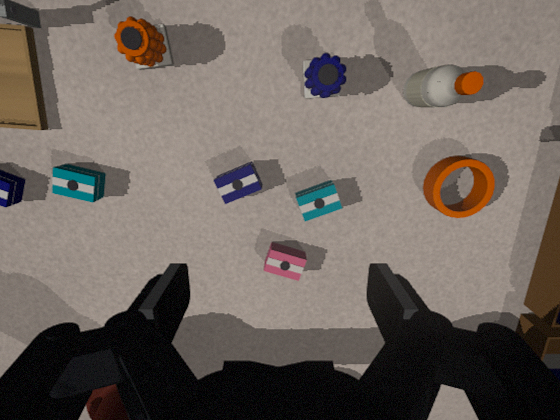

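View pics/w1_2.png

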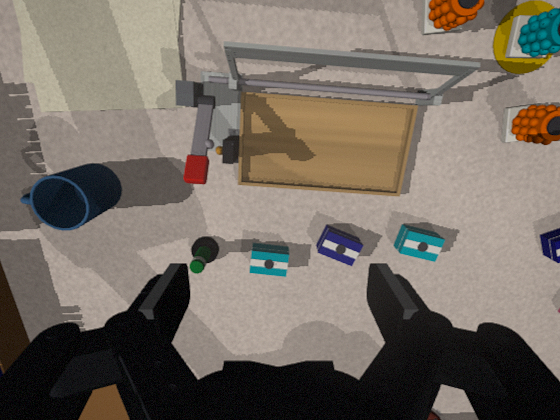

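View pics/w1_1.png

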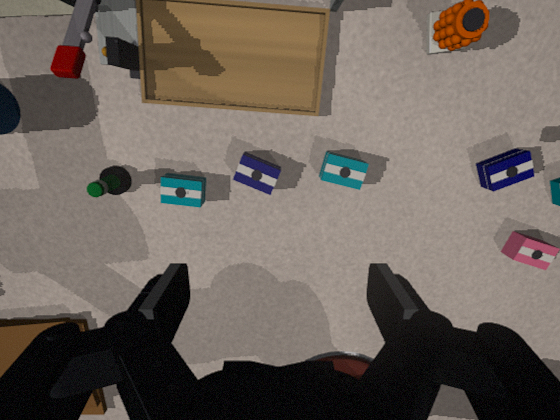

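```bash
cat >> h.py <<'E'
from scipy.optimize import minimize
def boxhull(d,p,sz=(40,60,30),z0=0):
    x,y,th=p; c,s=np.cos(th),np.sin(th)
    P=[[x+c*a-s*b,y+s*a+c*b,z] for a in(-sz[0]/2,sz[0]/2) for b in(-sz[1]/2,sz[1]/2) for z in (z0,z0+sz[2])]
    return cv2.convexHull(proj(d,P).astype(np.float32))
def fit(d,reg,sz=(40,60,30),z0=0,ths=np.arange(-0.8,0.81,0.2)):
    S=8
    v,u=np.nonzero(reg); l,t=u.min()-12,v.min()-12; w,h=u.max()+12-l,v.max()+12-t
    M=cv2.resize(reg[max(t,0):t+h,max(l,0):l+w].astype(np.float32),None,fx=4,fy=4,interpolation=cv2.INTER_LINEAR)
    l,t=max(l,0),max(t,0)
    M=(M>0.5).astype(np.uint8)
    def cost(p):
        H=(boxhull(d,p,sz,z0).reshape(-1,2)-[l,t]+0.5)*4-0.5
        im=np.zeros_like(M); cv2.fillPoly(im,[np.round(H*16).astype(np.int32)],1,shift=4)
        return 1-(im&M).sum()/max((im|M).sum(),1)
    c=toplane(d,[u.mean(),v.mean()],z0+sz[2]*.6)[0][:2]
    best=None
    for th in ths:
        s=minimize(cost,[c[0],c[1],th],method="Nelder-Mead",options=dict(initial_simplex=[[c[0],c[1],th],[c[0]+6,c[1],th],[c[0],c[1]+6,th],[c[0],c[1],th+.15]],xatol=.02,fatol=1e-5))
        if best is None or s.fun<best.fun: best=s
    return best.x,best.fun
def yawd(p): return (p+np.pi/2)%np.pi-np.pi/2
E
cat > fit1.py <<'E'
from h import *
import pickle
out=pickle.load(open("w1.pkl","rb"))
for i,d in out.items():
    vis=d["img"].copy()
    for l in ("box_t1","box_n1"):
        for o in d["o"][l]:
            b=o["box"]
            if o["confidence"]<.6 or b[0]<3 or b[0]+b[2]>556 or b[2]>80: continue
            x,f=fit(d,o["region"]); print(i,l,np.round(x,3),round(f,3),d["img"][o["region"]].mean(0).round())
            cv2.polylines(vis,[np.round(boxhull(d,x)).astype(int)],True,(0,255,0),1)
    cv2.imwrite(f"pics/f1_{i}.png",vis)
d=out[2]
P=toplane(d,[(238,188),(401,196),(418,100),(242,92)],15); print(P.round(1), np.linalg.norm(np.diff(P,axis=0),axis=1))
big=cv2.resize(d["img"][30:210,160:440],None,fx=2.8,fy=2.8,interpolation=cv2.INTER_CUBIC); cv2.imwrite("pics/rackzoom.png",big)
big=cv2.resize(out[0]["img"][30:120,270:380],None,fx=6,fy=6,interpolation=cv2.INTER_CUBIC); cv2.imwrite("pics/stzoom.png",big)
E
python3 fit1.py
```

```text
0 box_t1 [ 4.40007e+02 -3.40961e+02  3.62000e-01] 0.044 [117. 115.  61.]
0 box_t1 [ 3.35131e+02 -2.90160e+02 -3.28000e-01] 0.027 [ 99.  88. 137.]
0 box_t1 [ 4.67744e+02  2.24720e+01 -2.46000e-01] 0.028 [101.  97.  37.]
1 box_t1 [ 4.37482e+02  2.65079e+02 -1.12000e-01] 0.028 [112. 108.  51.]
1 box_t1 [ 4.68766e+02  2.36890e+01 -2.59000e-01] 0.066 [122. 119.  60.]
1 box_t1 [ 3.35281e+02 -2.89378e+02 -3.04000e-01] 0.035 [ 97.  83. 139.]
1 box_n1 [ 4.63481e+02  1.51494e+02 -4.19000e-01] 0.061 [99. 68. 71.]
1 box_n1 [ 4.69002e+02 -2.18753e+02  4.14000e-01] 0.029 [84. 45. 47.]
2 box_t1 [ 4.37954e+02  2.64982e+02 -1.34000e-01] 0.033 [121. 118.  61.]
2 box_t1 [ 4.6868e+02  2.3543e+01 -2.4300e-01] 0.026 [127. 124.  60.]
2 box_n1 [ 4.63926e+02  1.51693e+02 -4.04000e-01] 0.038 [105.  71.  74.]
[[558.5 310.6  15. ]
 [545.9  59.7  15. ]
 [686.   53.2  15. ]
 [696.3 299.6  15. ]] [251.23775393 140.24432385 246.65921343]
```

View pics/rackzoom.png

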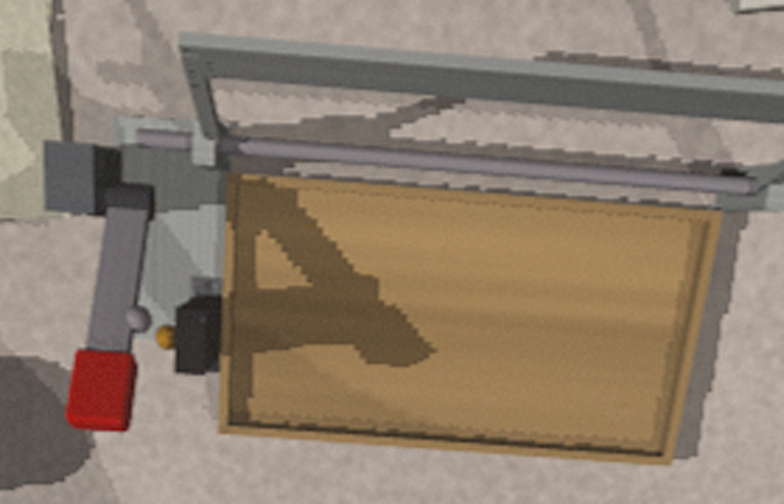

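View pics/stzoom.png

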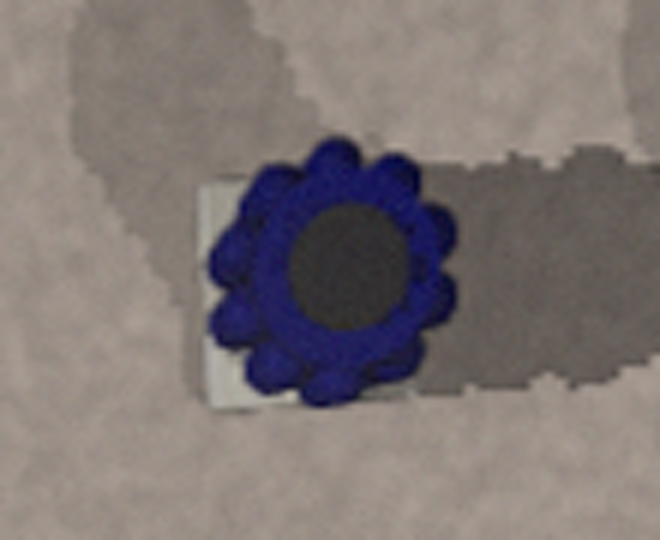

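View pics/f1_1.png

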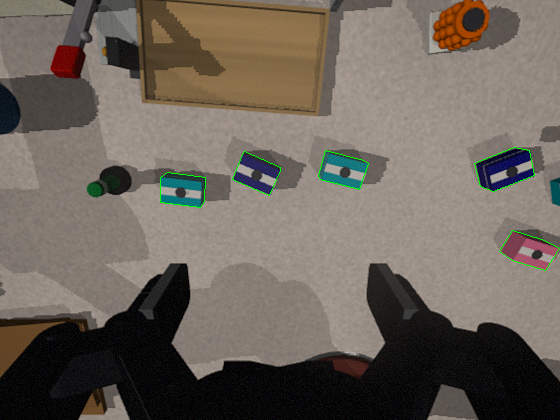

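```bash
python3 - <<'E'
from h import *
import pickle
out=pickle.load(open("w1.pkl","rb"))
def rectfit(d,uv,loc,z):
    P=toplane(d,uv,z)[:,:2]; loc=np.array(loc,float)
    A=P-P.mean(0); B=loc-loc.mean(0)
    th=np.arctan2((B[:,0]*A[:,1]-B[:,1]*A[:,0]).sum(),(B*A).sum()); M=np.array([[np.cos(th),-np.sin(th)],[np.sin(th),np.cos(th)]])
    t=P.mean(0)-M@loc.mean(0); print(P.round(1),"res",(P-(loc@M.T+t)).round(1)); return t,th
print(rectfit(out[2],[(238.9,183),(398.6,194),(417.1,103.9),(240.7,91.4)],[(-67,125),(-67,-125),(67,-125),(67,125)],15))
print(rectfit(out[0],[(303.7,60.8),(305.2,97.8),(338,95.2)],[(25,25),(-25,25),(-25,-25)],12))
print("post top",toplane(out[0],[(328.7,74.5)],67))
E
```

```text
[[566.3 308.9]
 [549.1  63.8]
 [680.8  53.7]
 [697.1 301.4]] res [[ 1.4 -2.3]
 [ 1.1  2. ]
 [-0.9  1. ]
 [-1.5 -0.7]]
(array([623.32972908, 181.95648434]), np.float64(-0.06769060799347192))
[[ 636.3 -315.3]
 [ 588.8 -318.7]
 [ 592.2 -364.6]] res [[-1.7 -1.2]
 [ 0.7 -1.4]
 [ 1.   2.6]]
(array([ 614.61651538, -340.66249136]), np.float64(0.06408697574516037))
post top [[ 614.14290717 -341.86628274   67.        ]]
```

```bash
cat >> h.py <<'E'
RACK=(623.3,182.0,-0.068); STN=(614.3,-341.3,0.065)
def fr(F,x,y):
    c,s=np.cos(F[2]),np.sin(F[2]); return np.array([F[0]+c*x-s*y,F[1]+s*x+c*y])
def inv(F,x,y):
    c,s=np.cos(F[2]),np.sin(F[2]); a,b=x-F[0],y-F[1]; return np.array([c*a+s*b,-s*a+c*b])
def bestphi(xy,th,z=150):
    best=None; q=np.array(r.get_q())
    for k in (0,np.pi):
        j=r.inverse_kinematics([xy[0],xy[1],z],down(th+k))
        if j is None: continue
        c=abs(np.array(j)-q).max()
        if best is None or c<best[0]: best=(c,th+k)
    return best[1]
def move(xy,th,z=150):
    ph=bestphi(xy,th,z); r.goto([xy[0],xy[1],z],down(ph)); return ph
def pick(p,z=5,op=62,H=150):
    r.grip(op,30); move(p[:2],p[2],H)
    hit=r.line_to([p[0],p[1],z],feed=150,force_limit=8)
    r.grip(0,30); o=r.get_opening()
    r.line_to([p[0],p[1],H],feed=200); print("pick hit",hit,"open",round(o,1),"after",round(r.get_opening(),1)); return r.get_opening()
def place(p,z,op=62,H=150):
    move(p[:2],p[2],H)
    r.line_to([p[0],p[1],z+20],feed=180)
    hit=r.line_to([p[0],p[1],z],feed=60,force_limit=6); print("place hit",hit,np.round(r.get_position(),1))
    r.grip(op,30); r.line_to([p[0],p[1],H],feed=200)
E
python3 - <<'E'
from h import *
t=fr(RACK,-5,72)
print(pick((437.7,265,-.123)))
place((t[0],t[1],RACK[2]),11.5)
d=optics.get_image("wrist"); cv2.imwrite("pics/p1.png",d["img"])
d=optics.get_image("scene"); cv2.imwrite("pics/p1s.png",d["img"]); print(r.get_clock(),r.get_q())
E
```

```text
pick hit False open 39.5 after 39.3
39.31714682483156
place hit True [623.8 254.3  11.8]
12.8333 [ 2.76776556e-01  2.23552622e-01  1.56825541e+00 -5.67497025e-05
  1.35384221e+00  3.44805348e-01]
```

View pics/p1.png

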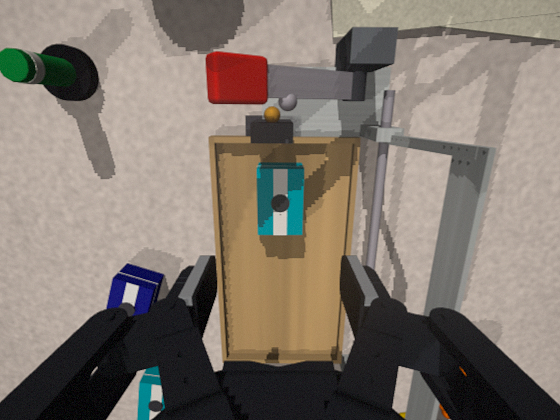

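View pics/p1s.png

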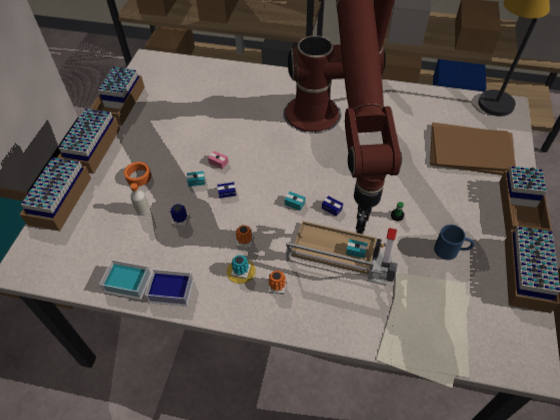

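The first turquoise box lies flat at the left end of the rack, wrist image (280,203). From here on I re-measure each box from above before picking it up.

```bash
cat >> h.py <<'E'
def look(p,lab,H=150,tag=None,z0=0,tol=60):
    move(p[:2],p[2],H); d=optics.get_image("wrist")
    if tag: cv2.imwrite(f"pics/{tag}.png",d["img"])
    best=None
    for o in optics.outline_of(lab,"wrist"):
        if o["confidence"]<.4: continue
        m=o["region"].copy(); 
        if m.sum()<300 or o["box"][2]>150: continue
        bgr=d["img"][m].mean(0)
        if lab=="box_t1" and bgr[2]>bgr[1]: continue
        if lab=="box_n1" and not bgr[0]>1.2*bgr[1]: continue
        v,u=np.nonzero(m); c=toplane(d,(u.mean(),v.mean()),z0+20)[0]
        e=np.hypot(c[0]-p[0],c[1]-p[1])
        if e<tol and (best is None or e<best[0]): best=(e,m)
    if best is None: print("not seen",lab,p); return None
    x,f=fit(d,best[1],z0=z0); print("look",lab,np.round(x,3),round(f,3),"exp",np.round(p,3)); return x
E
python3 - <<'E'
from h import *
for p,y in (((468.5,23.5,-.247),0),((440,-341,.362),-72)):
    r.grip(62,30)
    x=look(p,"box_t1",tag=f"lk{y}")
    if x is None: break
    if pick(x)<35: break
    t=fr(RACK,-5,y); place((t[0],t[1],RACK[2]),11.5)
r.goto([600,182,250],down(-np.pi/2))
d=optics.get_image("wrist"); cv2.imwrite("pics/p2.png",d["img"])
d=optics.get_image("scene"); cv2.imwrite("pics/p2s.png",d["img"]); print(r.get_clock())
E
```

```text
look box_t1 [ 4.67038e+02  2.28640e+01 -2.52000e-01] 0.03 exp [ 4.685e+02  2.350e+01 -2.470e-01]
pick hit False open 39.7 after 39.8
place hit True [618.8 182.4  11.9]
look box_t1 [ 4.38598e+02 -3.41290e+02  3.63000e-01] 0.017 exp [ 4.40e+02 -3.41e+02  3.62e-01]
pick hit False open 39.3 after 39.5
place hit True [614.2 110.6  12.1]
31.05
```

View pics/p2.png

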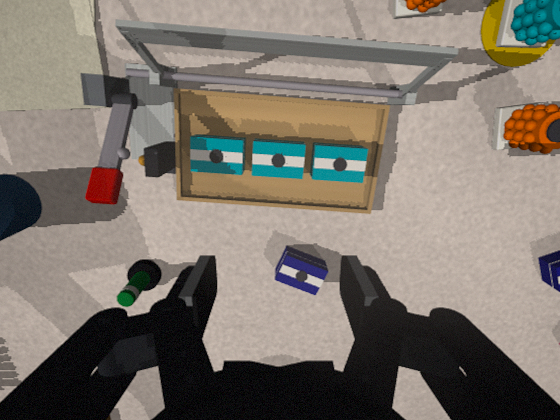

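View pics/p2s.png

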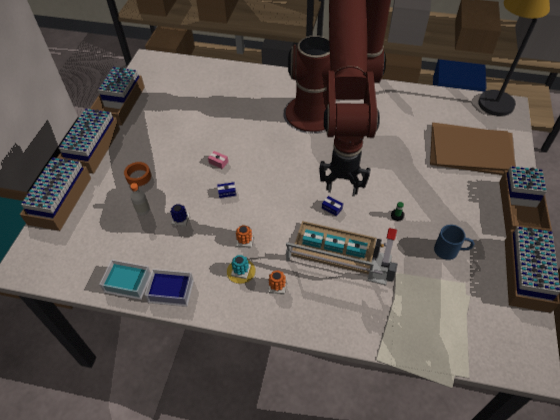

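All three turquoise boxes lie in a row on the rack floor, wrist (217,156), (278,160) and (340,164). Next, the navy boxes.

```bash
python3 - <<'E'
from h import *
for p,y in (((463.7,151.6,-.41),165),((469,-218.8,.414),85)):
    r.grip(62,30)
    x=look(p,"box_n1",tag=f"lkn{y}")
    if x is None: break
    if pick(x)<35: break
    t=fr(STN,0,y); place((t[0],t[1],STN[2]),5.5)
r.goto([560,-250,250],down(-np.pi/2))
d=optics.get_image("wrist"); cv2.imwrite("pics/p3.png",d["img"]); 
for o in optics.outline_of("box_n1","wrist"):
    if o["box"][2]<110 and o["confidence"]>.5:
        x,f=fit(d,o["region"]); print(x.round(3),round(f,3),inv(STN,*x[:2]))
print(r.get_clock())
E
```

```text
look box_n1 [ 4.62832e+02  1.51719e+02 -4.08000e-01] 0.016 exp [ 4.637e+02  1.516e+02 -4.100e-01]
pick hit False open 39.7 after 39.3
place hit True [ 604.1 -176.9    5.9]
look box_n1 [ 4.67301e+02 -2.19842e+02  3.90000e-01] 0.017 exp [ 4.690e+02 -2.188e+02  4.140e-01]
pick hit False open 39.3 after 39.1
place hit True [ 609.3 -256.7    6. ]
[ 6.08848e+02 -2.55891e+02  6.70000e-02] 0.031 [ 0.10677671 85.58314267]
[ 6.03832e+02 -1.77096e+02  6.60000e-02] 0.022 [  0.21966837 164.53732678]
47.35
```

View pics/p3.png

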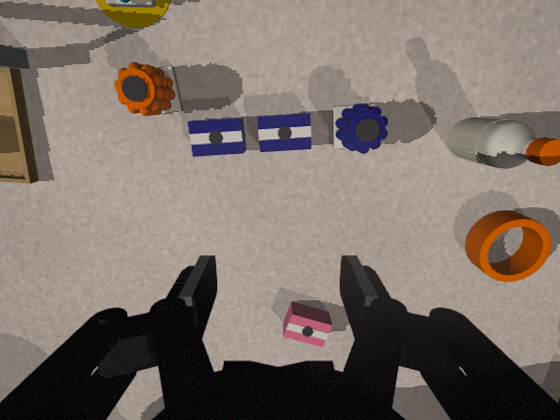

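```bash
python3 - <<'E'
from h import *
def pad(a,dz=0):
    x=50-74*np.cos(a)-59*np.sin(a); z=50+59*np.cos(a)-74*np.sin(a)
    p=fr(RACK,x,166); return [p[0],p[1],z+dz]
r.grip(0,30)
p=pad(0); ph=move(p[:2],RACK[2]+np.pi if False else RACK[2],170)
d=optics.get_image("wrist"); cv2.imwrite("pics/l0.png",d["img"])
d=optics.get_image("scene"); 
f0=np.array(r.get_ft_force())
print("touch",r.line_to(pad(0,-4),feed=50,force_limit=2),np.round(r.get_position(),1),pad(0))
for a in (.1,.2,.3,.4,.5,.56,.60,.63):
    h=r.line_to(pad(a),feed=50,force_limit=35); print(a,h,np.round(r.get_ft_force()-f0,1),np.round(r.get_position(),1))
    if h: break
r.dwell(.3)
q=r.get_position(); r.line_to([q[0],q[1],180],feed=120)
d=optics.get_image("wrist"); cv2.imwrite("pics/l1.png",d["img"])
d=optics.get_image("side"); cv2.imwrite("pics/l1s.png",d["img"]);print(r.get_clock())
E
```

```text
touch True [610.1 349.1 110.5] [np.float64(610.6347693476393), np.float64(349.24709842781283), np.float64(109.0)]
0.1 False [0.1 0.7 2.8] [604.9 349.8 101. ]
0.2 False [ 0.6 -0.1  2.9] [600.1 349.9  92.6]
0.3 False [ 1.7 -0.   2.8] [596.1 350.   83.7]
0.4 False [1.6 0.6 1.3] [593.4 350.4  75.2]
0.5 False [0.5 0.6 0.9] [590.5 350.2  65. ]
0.56 False [-0.1 -1.2 -0.3] [590.2 350.4  59.9]
0.6 False [1.  0.3 2.8] [590.7 350.8  57.5]
0.63 False [-3.8 -2.6 12.3] [590.8 351.   56.7]
55.375
```

View pics/l1.png

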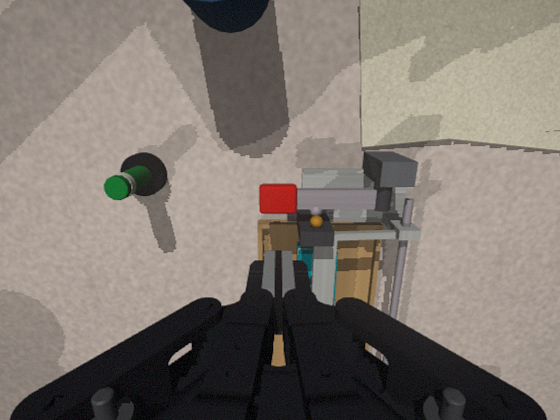

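View pics/l1s.png

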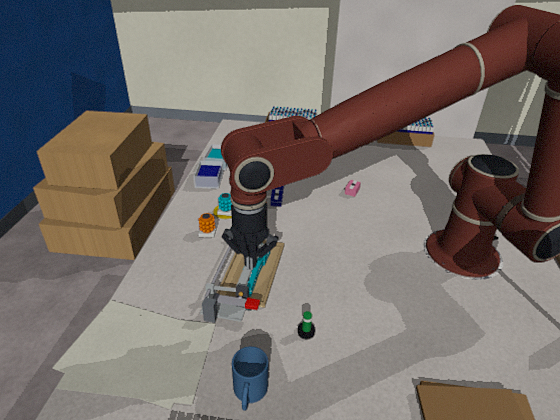

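The lever stays down: the red pad is at wrist (278,198), the ball sits over it at (316,215), and the bar is across the boxes. Next, the marker.

```bash
python3 - <<'E'
from h import *
r.grip(50,30)
ph=move((440,365),0,200)
d=optics.get_image("wrist"); cv2.imwrite("pics/m0.png",cv2.resize(d["img"],None,fx=1.4,fy=1.4))
img=d["img"].astype(int)
g=((img[:,:,1]>img[:,:,2]*1.6)&(img[:,:,1]>img[:,:,0]*1.3)&(img[:,:,1]>50))
v,u=np.nonzero(g); print("green",u.min(),u.max(),v.min(),v.max())
for o in optics.outline_of("marker","wrist"):
    m=o["region"]; print(o["confidence"],o["box"])
    pts=[[[440,365,0]]]
    # fit: hull of foot and stem
    a=np.linspace(0,2*np.pi,40)
    def hull(x,y):
        mk=np.zeros(m.shape,np.uint8)
        for rr,z0,z1 in((22,0,12),(11,12,65)):
            P=np.array([[x+rr*np.cos(t),y+rr*np.sin(t),z] for t in a for z in(z0,z1)])
            cv2.fillConvexPoly(mk,np.round(cv2.convexHull(proj(d,P).astype(np.float32))*16).astype(int),1,shift=4)
        return mk>0
    c=toplane(d,np.array(np.nonzero(m))[::-1].mean(1),20)[0]
    s=minimize(lambda p:1-(hull(*p)&m).sum()/(hull(*p)|m).sum(),c[:2],method="Nelder-Mead",options=dict(initial_simplex=[c[:2],c[:2]+[8,0],c[:2]+[0,8]]))
    print(s.x,s.fun)
E
```

```text
green 278 299 167 198
0.65 [264.4, 151.5, 43.6, 47.0]
[449.71827288 371.93973129] 0.06058495821727017
```

View pics/m0.png

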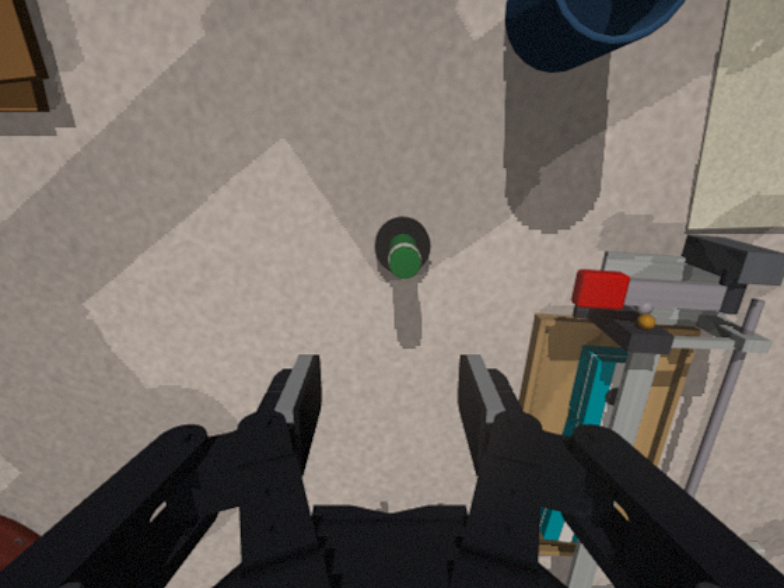

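```bash
python3 - <<'E'
from h import *
o=pick((449.7,371.9,0),z=26,op=52,H=150)
if o>15:
    t=fr(RACK,-116,0); place((t[0],t[1],RACK[2]),26.3,op=48,H=150)
r.goto([480,182,280],down(-np.pi/2))
d=optics.get_image("wrist"); cv2.imwrite("pics/m1.png",cv2.resize(d["img"],None,fx=1.4,fy=1.4))
r.set_joints([-0.9,-.3,1.6,0,1.7,0.3]) if False else None
d=optics.get_image("scene"); cv2.imwrite("pics/m1s.png",d["img"]);print(r.get_clock())
E
```

```text
pick hit False open 21.0 after 21.3
place hit True [508.4 190.   26.8]
63.8
```

View pics/m1.png

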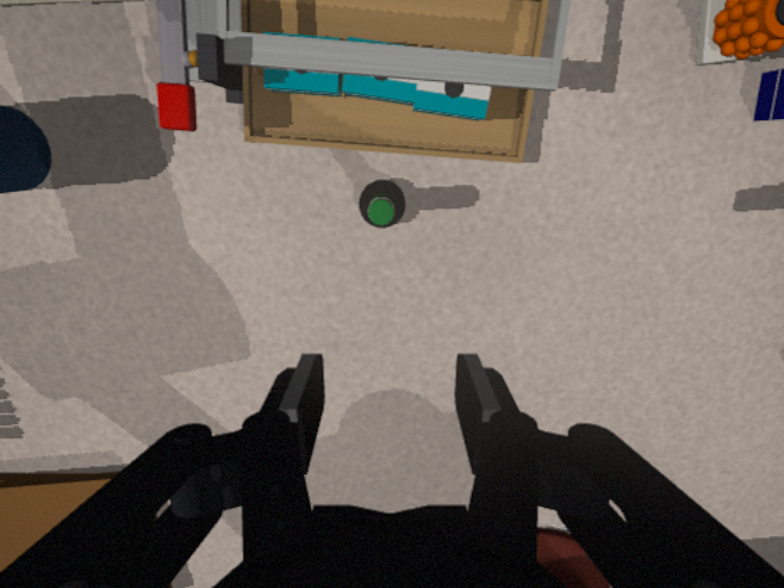

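View pics/m1s.png

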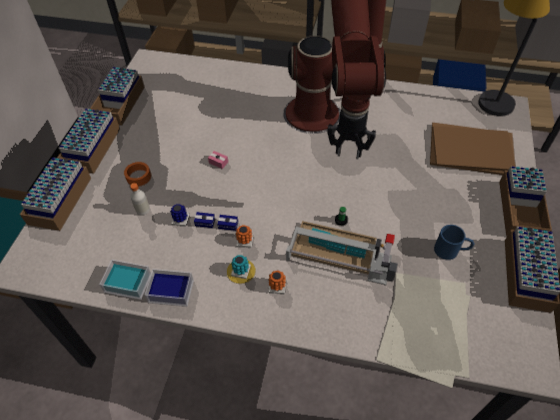

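The marker stands in front of the rack's middle, (381,205) in the enlarged picture. The right rack box looks shifted, so I am checking that closely and rechecking the row.

```bash
python3 - <<'E'
from h import *
r.goto([560,160,270],down(-np.pi/2))
d=optics.get_image("wrist"); cv2.imwrite("pics/c1.png",cv2.resize(d["img"],None,fx=1.4,fy=1.4))
for i,y in enumerate((72,0,-72)):
    t=fr(RACK,-5,y); print(proj(d,[[t[0],t[1],36]])*1.4)
vis=d["img"].copy()
for y in (72,0,-72):
    t=fr(RACK,-5,y); cv2.polylines(vis,[np.round(boxhull(d,(t[0],t[1],RACK[2]),z0=6)).astype(int)],True,(0,0,255),1)
cv2.imwrite("pics/c1v.png",cv2.resize(vis[0:250,150:460],None,fx=2.4,fy=2.4))
r.goto([560,-250,250],down(-np.pi/2))
d=optics.get_image("wrist"); cv2.imwrite("pics/c2.png",d["img"]); 
for o in optics.outline_of("box_n1","wrist"):
    if o["box"][2]<110 and o["confidence"]>.5:
        x,f=fit(d,o["region"]); print(x.round(3),round(f,3),inv(STN,*x[:2]))
print(r.get_clock())
E
```

```text
[[276.31220832 167.08536977]]
[[362.2779091  173.12154809]]
[[447.52969498 179.10759807]]
[ 6.09229e+02 -2.56326e+02  6.70000e-02] 0.033 [ 0.45941368 85.12362501]
[ 6.03764e+02 -1.77092e+02  7.60000e-02] 0.035 [1.51831275e-01 1.64545199e+02]
65.8917
```

View pics/c1v.png

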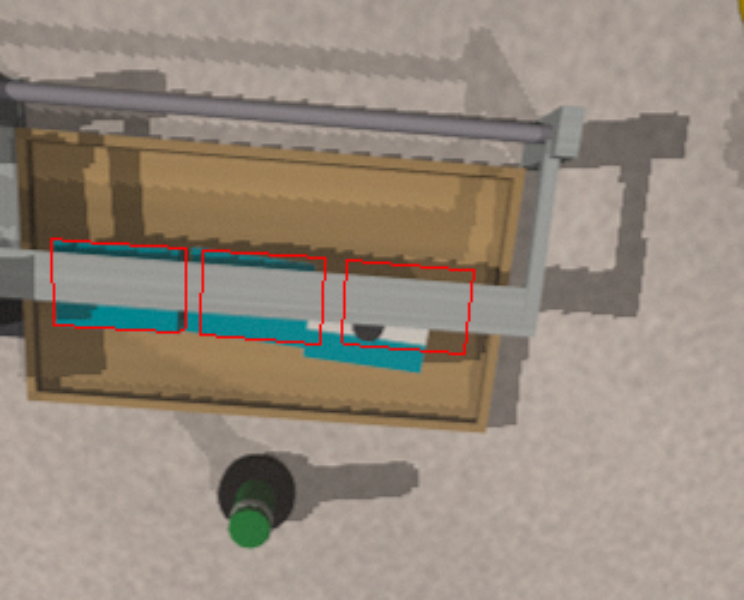

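View pics/c2.png

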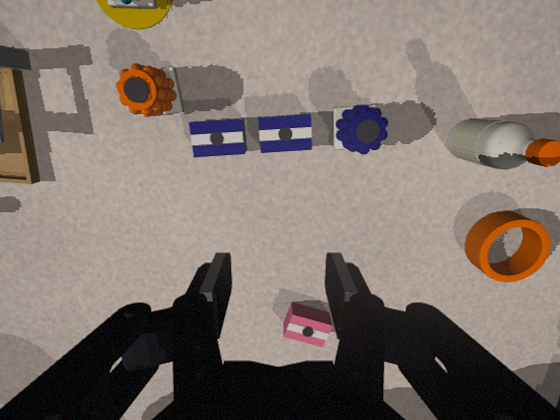

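The navy row is still fine. The right rack box has been knocked about 20 mm left and 10 mm toward the front, and now sits against the middle one. I'll check that it is flat using oblique close views.

```bash
python3 - <<'E'
from h import *
try:
    r.goto([600,120,230],down(np.pi/2))
    d=optics.get_image("wrist"); cv2.imwrite("pics/c3.png",cv2.resize(d["img"],None,fx=1.4,fy=1.4))
except r.IKError as e: print("ik",e)
try:
    move((590,130),np.pi+RACK[2],200)
    d=optics.get_image("wrist"); cv2.imwrite("pics/c4.png",cv2.resize(d["img"],None,fx=1.4,fy=1.4))
except r.IKError as e: print("ik",e)
print(r.get_clock(),r.get_q())
E
```

```text
69.4833 [ 9.35256724e-02  2.46075658e-02  1.69422687e+00 -4.49300459e-05
  1.42248563e+00 -2.97928720e+00]
```

View pics/c3.png

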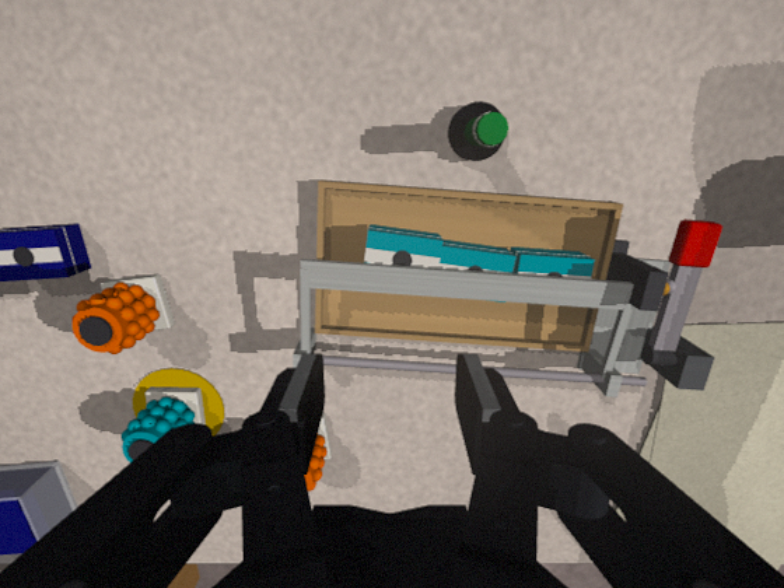

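View pics/c4.png

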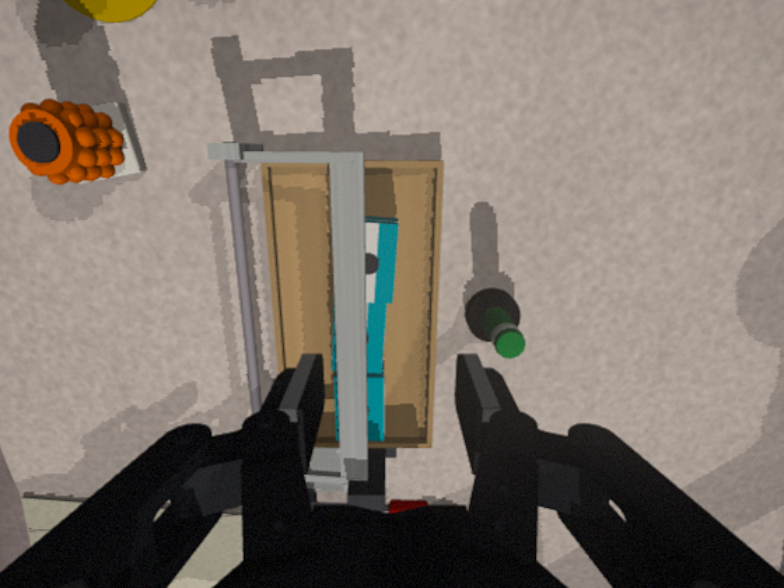

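```bash
python3 - <<'E'
from h import *
ims=[]
for i,(p,ph) in enumerate((((590,130,200),np.pi+RACK[2]),((600,120,230),np.pi/2),((540,120,230),-np.pi/2),)):
    r.goto(list(p),down(ph)); d=optics.get_image("wrist"); ims.append(d)
teal=[]
for d in ims:
    m=d["img"].astype(int); teal.append((m[:,:,0]>m[:,:,2]*1.6)&(m[:,:,1]>m[:,:,2]*1.6)&(m[:,:,1]>40))
# initial guess, boxes local; maximise: teal explained, penal. hull area that shows plywood
def wood(d):
    m=d["img"].astype(int); return (m[:,:,2]>m[:,:,0]*1.5)
W=[wood(d) for d in ims]
def reg(d):
    mk=np.zeros((420,560),np.uint8); cv2.fillPoly(mk,[np.round(boxhull(d,RACK,(134,250,45))).astype(np.int32)],1); return mk>0
T=[t&reg(d) for t,d in zip(teal,ims)]
def masks(p,d):
    mk=np.zeros((420,560),np.uint8)
    for k in range(3):
        q=fr(RACK,p[3*k],p[3*k+1]); cv2.fillPoly(mk,[np.round(boxhull(d,(q[0],q[1],RACK[2]+p[3*k+2]),z0=6)*16).astype(np.int32)],1,shift=4)
    return mk>0
def cost(p): return sum((t&~masks(p,d)).sum()+(w&masks(p,d)).sum() for t,w,d in zip(T,W,ims))
p0=np.array([-5,72,0,-6,3,0,-14,-52,0.])
from scipy.optimize import differential_evolution
s=differential_evolution(cost,[(a-w,a+w) for a,w in zip(p0,[12,10,.2]*3)],x0=p0,seed=1,maxiter=60,popsize=8,polish=False)
print(s.fun,[t.sum() for t in T],s.x.round(3))
for i,d in enumerate(ims):
    v=d["img"].copy()
    for k in range(3):
        p=s.x[3*k:3*k+3]; q=fr(RACK,*p[:2]); cv2.polylines(v,[np.round(boxhull(d,(q[0],q[1],RACK[2]+p[2]),z0=6)).astype(int)],True,(0,0,255),1)
    h=boxhull(d,RACK,(134,250,45)).reshape(-1,2); a=np.maximum(h.min(0).astype(int)-10,0); b=h.max(0).astype(int)+10
    c=v[a[1]:b[1],a[0]:b[0]]; f=min(780/c.shape[1],580/c.shape[0]); cv2.imwrite(f"pics/v{i}.png",cv2.resize(c,None,fx=f,fy=f,interpolation=cv2.INTER_NEAREST))
print(r.get_clock())
E
```

```text
18.0 [np.int64(2125), np.int64(2389), np.int64(2583)] [-5.2120e+00  7.0745e+01 -3.0000e-03 -5.7850e+00  5.7870e+00 -6.6000e-02
 -1.3979e+01 -5.3157e+01 -6.4000e-02]
73.875
```

View pics/v0.png

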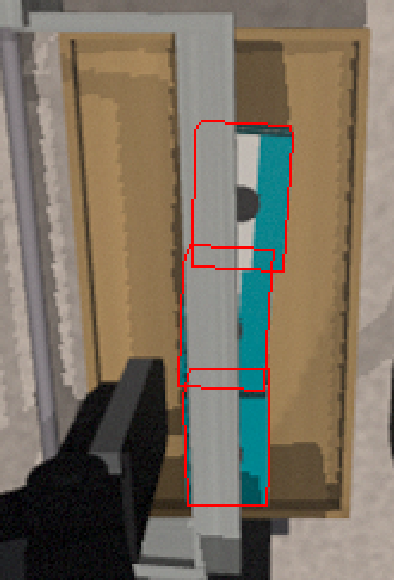

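View pics/v1.png

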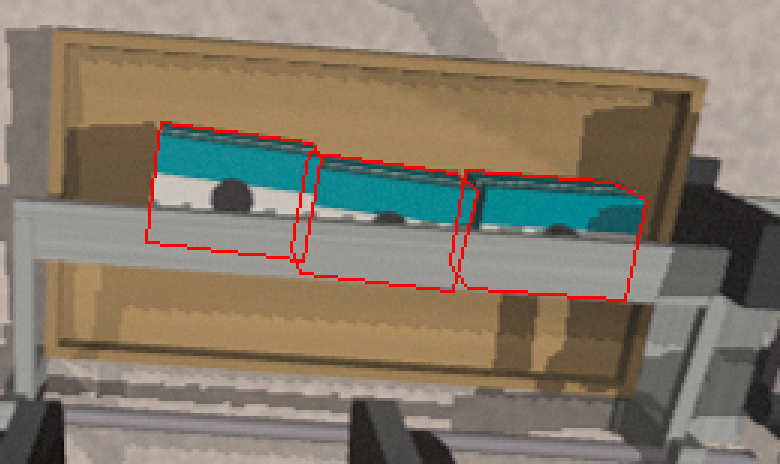

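View pics/v2.png

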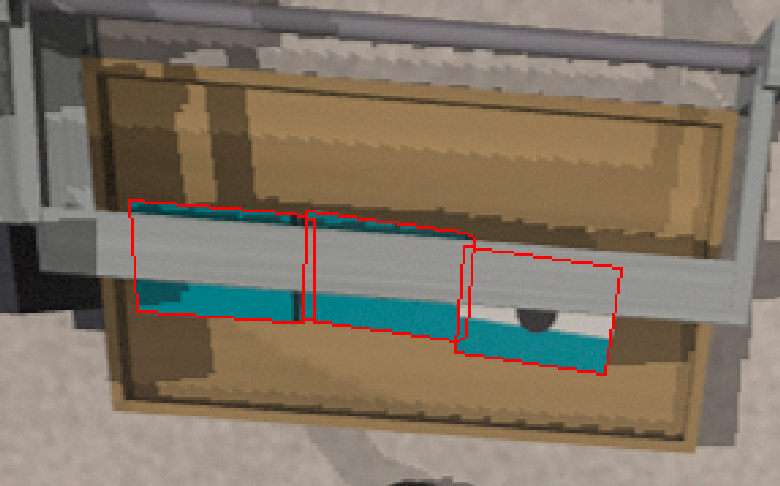

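A model of three boxes lying flat matches three views to 18 px in total, so they are all flat and inside the limits. One last overall look, then I'll hand in.

```bash
python3 - <<'E'
from h import *
r.goto([480,-30,330],down(-np.pi/2)); d=optics.get_image("wrist"); cv2.imwrite("pics/z1.png",d["img"])
for o in optics.outline_of("box_n1","wrist"):
    if o["confidence"]>.5 and o["box"][2]<80: x,f=fit(d,o["region"]); print(x.round(2),round(f,2),inv(STN,*x[:2]).round(1))
for o in optics.outline_of("marker","wrist"):
    m=o["region"]; v,u=np.nonzero(m); print(o["confidence"],inv(RACK,*toplane(d,(u.mean(),v.mean()),20)[0][:2]).round(1))
print(r.get_ft_force(),r.get_clock())
E
```

```text
[ 6.0918e+02 -2.5535e+02  7.0000e-02] 0.04 [ 0.5 86.1]
[ 6.0403e+02 -1.7680e+02  8.0000e-02] 0.03 [  0.4 164.8]
0.8 [-115.    -0.6]
[0.5693636  0.27318967 0.07247067] 74.8083
```

View pics/z1.png

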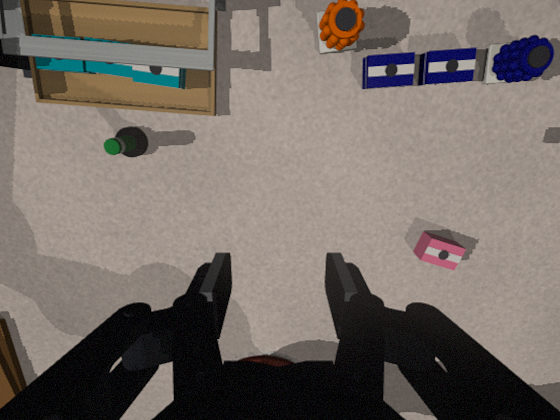

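The navy row at (390,70) and (450,66), the marker at (130,142) and the bar over the boxes are all in place.

```bash
python3 -c "
from cell import job,r
print(job.sign_off(), r.get_clock())"
```

```text
the job is handed in; nothing more can be done
the job is handed in; nothing more can be done
```

The job is done and handed in, with the robot's clock at about 75 s of the 210 s allowed; sign-off gives no verdict.

The turquoise stand was on the mat, so I laid the three turquoise boxes in the rack and set the two navy boxes in a row left of the navy stand. Then I pressed the lever until it caught and stood the marker in front of the rack.

**Last checks, by camera:**
- **Rack boxes:** all three are flat and inside the limits, at about (-5, 71), (-6, 6) and (-14, -53) mm in the rack's frame. The right-hand one was found about 20 mm from where I put it and pressed against the middle one. It was still flat and in bounds, so I left it.
- **Lever:** the pad stayed down and the bar stayed over the boxes after I let go. I could not read the joint angle itself.
- **Navy row:** the boxes are within 1 mm of the stand's y axis, at 86 and 165 mm along it, and square to about 0.02 rad.
- **Marker:** upright at about (-115, -1) mm in the rack's frame.
- **Glue, mug and tape:** not touched, and they looked unmoved in the last scene picture. I did not measure them again.

No check failed.

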